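# Refit the valve lever on the filtration manifold

## Task

Refit the lever on the bare square stem of the filtration manifold's shut-off valve: it lies in the top drawer of the bench cabinet. Lift the jar that stands in the drawer's way aside, to stand on the bench clear of the drawer's travel, then pull the top drawer out to its stop and leave it out. Fit the lever right way up and fully down on the stem, across the pipe (valve shut), pointing to the side where no jar stands; disturb nothing else and leave the lower drawer shut.

Things in the scene. Friction and masses are not known exactly. Their poses are not given: they have to be found in the camera images.
- cabinet: fixed cabinet, two drawers one above the other: 300 mm deep (x), 260 wide (y), 135 high. Origin: centre of its underside. Fronts at x = -0.150, drawers slide out along its -x. Cartons stand on it from x = 0.02 back, to height 0.22. Fully out, the top drawer spans |y| to 0.127, its face is at x = -0.340, its handle at -0.380; a jar is clear of it with its centre beyond |y| = 0.16 or x = -0.415
- drawer (a joint): top drawer, m pulled out: 0 shut, 0.190 at its stop; starts at 0 to 0.012. Friction about 1.5 N plus 5 N per m/s; stays where left. Inside 222 mm wide, floor at height 0.0775, wall tops at 0.115. Its inner front is 21 mm behind its face. Fully out, it is open from above between x = -0.319 and -0.135 of the cabinet's frame, where the cabinet's roof begins
- drawer_handle (a point): middle of the top drawer's handle bar, moving with it, height 0.109: straight steel bar of 10 mm diameter, 128 mm long along the cabinet's y, its axis 40 mm in front of the drawer's face (35 mm free behind it), 26 mm below the cabinet's top; can be pinched from above. Axes as the cabinet's
- lower_drawer (a joint): the lower drawer, with the same handle 57.5 mm lower, m pulled out: 0 is shut; it starts shut
- lever: valve lever lying flat in the top drawer, about 0.26 kg, heavy in the hub: steel hub 42 x 42 mm, 20 high, flat sides, square hole through it; black grip arm. 140 mm long (x). Origin: under the middle of its length, z up. Hub x = -0.070 to -0.028; neck 20 wide, z 0.003 to 0.017, to x = -0.003; grip 26 wide, z 0.001 to 0.019, x = -0.006 to 0.070
- lever_bore (a point): centre of the lever's hole at the hub's underside (x = -0.049 from the lever's origin); the hole is 18.6 mm square, its sides along the lever's x and y. Axes as the lever's
- manifold: fixed steel manifold: a ball valve with upright square stem at its near end, then a level pipe, 32 mm diameter, axis 65 mm high, along its own +x, with three filter funnels, 68 mm diameter, 215 high, at x = 0.15, 0.28, 0.41. Origin on the bench below the stem; y is across the pipe. Valve 58 mm wide, its nozzle ends at x = -0.09. Feet 110 mm wide (y) at x = 0.085 and 0.475
- stem_seat (a point): centre of the top of the round flange (50 mm diameter, height 0.105) on which the hub comes to rest. The fixed stem rises 24 mm from it: 17 mm square, sides along the manifold's x and y, for 16 mm, then tapering to 11 mm at its top (height 0.129). Axes as the manifold's
- jar_a: sample jar with a screw cap, one of three alike: 60 mm diameter (cap 61), 120 mm high, about 0.16 kg. Origin at the centre of its underside, z up. 
- jar_b: sample jar with a screw cap, one of three alike: 60 mm diameter (cap 61), 120 mm high, about 0.16 kg. Origin at the centre of its underside, z up. 
- jar_c: sample jar with a screw cap, one of three alike: 60 mm diameter (cap 61), 120 mm high, about 0.16 kg. Origin at the centre of its underside, z up. One stands in front of the drawer, one beside the valve, 80 to 95 mm across from the stem, tall enough to foul the lever there, one on the +y side of the pipe near the first funnel; which is which varies
- dishes: stack of four Petri dishes, 92 mm diameter, 60 mm high, in one piece, about 0.2 kg, beside the valve opposite to the jar, low enough for the lever to lie above it. Origin: centre of its underside
There are look-alikes about, which are no part of the job. What is shaped like the jar_a but turquoise or yellow is not meant.

How it is judged:
On the way, in this order (a step that is already met when the one before it is completed fails the run):
1. the jar in the way stands upright on the bench, clear of the drawer's travel ((x of jar_a in the frame of cabinet below -0.415 m or y of jar_a in the frame of cabinet above 0.16 m or y of jar_a in the frame of cabinet below -0.16 m) and height (world z) of each of jar_a, jar_b, jar_c below 0.008 m and angle between each of jar_a, jar_b, jar_c's own z axis and vertical below 0.1 rad and linear speed of each of jar_a, jar_b, jar_c below 0.03 m/s and (x of jar_b in the frame of cabinet below -0.415 m or y of jar_b in the frame of cabinet above 0.16 m or y of jar_b in the frame of cabinet below -0.16 m) and (x of jar_c in the frame of cabinet below -0.415 m or y of jar_c in the frame of cabinet above 0.16 m or y of jar_c in the frame of cabinet below -0.16 m)), for 0.2 s.
2. the top drawer is pulled out to its stop (value of joint drawer above 0.184 m), for 0.2 s.
3. the lever is fully down on the stem, across the pipe (horizontal distance between lever_bore and stem_seat below 0.004 m and z of lever_bore in the frame of stem_seat between -0.003 and 0.003 m and angle between lever's own z axis and vertical below 0.08 rad and angle between the x axis of lever and the y axis of manifold, either way round below 0.2 rad), for 0.2 s.
At the end, for the whole second after the job is handed in: Lever level on the stem: bore within 4 mm, underside within 3 mm of the flange, within 0.2 rad of square across the pipe, released. Top drawer within 6 mm of its stop, lower one shut. Jars upright on the bench clear of the drawer's travel; only one jar, and not the dishes, moved 30 mm or more (all of step 1 and all of step 3 and linear speed of lever below 0.02 m/s and value of joint drawer above 0.184 m and value of joint lower_drawer below 0.01 m and (distance of each of jar_a, jar_b from where it was at the start of the episode below 0.03 m or distance of each of jar_a, jar_c from where it was at the start of the episode below 0.03 m or distance of each of jar_b, jar_c from where it was at the start of the episode below 0.03 m) and distance of dishes from where it was at the start of the episode below 0.03 m); the robot touches nothing.
It fails at once if a jar or the dishes tip over (more than 0.5 rad) (angle between any of jar_a, jar_b, jar_c, dishes's own z axis and vertical above 0.5 rad).
It fails at once if a jar other than the one put aside is shifted by 30 mm or more (not (distance of each of jar_a, jar_b from where it was at the start of the episode below 0.03 m or distance of each of jar_a, jar_c from where it was at the start of the episode below 0.03 m or distance of each of jar_b, jar_c from where it was at the start of the episode below 0.03 m)).
It fails at once if the dishes are shifted by 30 mm or more (distance of dishes from where it was at the start of the episode above 0.03 m).
It fails at once if the lower drawer is opened by 10 mm or more (value of joint lower_drawer above 0.01 m).
It also fails if it takes over 72 s, if anything falls off the work surface, if the arm or the gripper's body presses on something with over 40 N, if the wrist force passes 120 N, or if a joint passes its speed limit or range.

## Robot

A 7-joint arm with a two-finger parallel gripper is mounted at the origin on the work surface. World frame = base frame: x ahead of the robot, y to its left, z up, the work surface at z = 0. Lengths are in m, angles in rad, forces in N, time in s.
With the tool pointing down it reaches from about 0.4 to 0.875 m from the base axis. Payload 6.5 kg.
Tool frame: the origin (TCP) lies between the finger pads; the fingertips stand 25 mm ahead of it and the grasp point (between the pads) lies 6 mm ahead of it (ctrl.finger_overhang is the distance from the TCP to the fingertips, in m); y points along the fingers, z is the direction in which the jaws open and shut, and the axes are right-handed (so a half turn about y gives the same grasp; the last joint's range is limited). The gripper opens to 85 mm and grips with 20 to 120 N. Pads are 22 mm wide; open, the fingers measure 114 mm over their backs; the gripper's body (76 mm by 85 mm) begins 54 mm behind the grasp point. The pads swing forward as they close: fully open they stand 13 mm farther back than shut.
Start: joints at [-1.186, 0.536, -0.004, 1.538, 0.003, 1.067, -0.071], TCP at [0.283, 0.585, 0.256] pointing down, gripper open.
Joint ranges: [-2.7, 2.7], [-0.37, 2.16], [-1.27, 1.26], [0.24, 2.4], [-1.31, 4.45], [0.19, 1.91], [-2.76, 2.76]. Speed limits (rad/s): [2.39, 2.39, 3.14, 3.14, 3.14, 3.14, 3.14].

## Interface

Orientations are given as a unit quaternion [w, x, y, z].
In Python, from workcell import ctrl gives the robot as it stands. The module is installed in compiled form; this text tells all that it offers. Calls block until the motion is done:
- ctrl.move_pose(position, orientation): joint-space move of the TCP to a pose.
- ctrl.move_linear(position, orientation=None, feed=0.15): straight line of the TCP; orientation=None keeps the orientation; feed is the mean speed in m/s.
- ctrl.set_joints(angles): joint-space move.
- ctrl.grip(opening, effort=None): finger opening in m; effort is the grip in N (None keeps the last); returns when the fingers have stopped.
- ctrl.hold(seconds).
- ctrl.ik(position, orientation): joint angles nearest the present ones, or None.
- ctrl.grab_frame(name): name is "scene" or "side" or "wrist"; returns a dict with "pixels" (420x560x3 uint8, red, green, blue), "depth" (420x560 float32, m along the optical axis (not along the pixel's ray), 0 where there is no reading), "mtx" (3x3 intrinsics, pixels), "world_to_cam" (4x4, takes a point from world to camera coordinates); the wrist camera has in their place "mount" (4x4, takes a point from camera to tool coordinates, whose origin is the TCP and whose axes are the tool frame's). Camera axes: x right, y down, z forward; pixel columns grow to the right and rows downward; lengths in m; the calibration is good to about 2 mm. The wrist camera is an equidistant fisheye: a pixel r from the principal point sees the ray r / f radians off the axis. A picture is of the moment at which its call begins: read the wrist's pose just before it.
A pose or a line that the arm cannot do raises ctrl.IKError and nothing moves.
- ctrl.sign_off(): hands the job in, once; it reports no verdict.
Trained networks look in a picture, given as the dict that the camera call returned (one of the last four; its "shot" number tells which), for a name from the list of things; names that differ only in an ending like _2 or _b are one class to them, and where a whole thing is asked for, a point or a joint stands for the part that bears it (a point fixed in the world has none). Each returns a list of dicts, best first, with "score" (0 to 1); they miss things now and then, are a little off and sometimes report something else, mostly with a low value. They report only what shows in the picture. A call takes as long as a camera call. They do not tell look-alikes from the thing itself.
- ctrl.recognise(picture, query): "location" ([row, column] as shares, 0 to 1, of the picture: columns of its width, rows of its height, amid what is visible of it).
- ctrl.spot_point(picture, query): "location" ([row, column] as shares, 0 to 1, of the picture: columns of its width, rows of its height: a listed point, or the origin of a listed thing).
Readings, each from a call of its own:
- ctrl.current_time(): time.
- ctrl.current_joint_pos(): joint angles.
- ctrl.current_joint_velocities(): joint speeds.
- ctrl.current_joint_torque(): joint torques, N m.
- ctrl.current_position(): TCP position.
- ctrl.current_ee_rot(): TCP orientation.
- ctrl.current_force(): force on the tool from outside, world axes, zero at the start.
- ctrl.current_ft_torque(): the same for the moment, N m.
- ctrl.current_gripper_width(): finger opening in m.
Only numpy, scipy, OpenCV 4.12 (cv2) and the standard library are available. Lean on these libraries where they do the work, as an engineer would, in place of code of your own. Each camera call takes 0.05 s, during which the arm holds its last target.

## Working session

There is one attempt and no reset: what is moved stays moved. The work goes in short steps, each a Python script; the robot and the scene stay as the last script left them, time stands still between calls to the robot, and variables do not carry over. Pictures are saved under pics/ and viewed, and the job is handed in when it is done.

```bash
ls; mkdir -p pics
python3 - <<'E'
from workcell import ctrl
import cv2,numpy as np
print(ctrl.current_time(),ctrl.current_position(),ctrl.current_ee_rot(),ctrl.finger_overhang)
for n in ["scene","side","wrist"]:
    f=ctrl.grab_frame(n)
    cv2.imwrite(f"pics/a_{n}.png",cv2.cvtColor(f["pixels"],cv2.COLOR_RGB2BGR))
    np.savez(f"a_{n}.npz",**{k:v for k,v in f.items()})
    print(n,f["mtx"].tolist(), f.get("world_to_cam",f.get("mount")).round(3).tolist())
    for q in ["jar_a","lever","drawer_handle","stem_seat","dishes","cabinet","manifold"]:
        try:
            print(q,[(np.round(d["score"],2),(np.array(d["location"])*[420,560]).round(1).tolist()) for d in ctrl.spot_point(f,q)])
        except Exception as e: print(q,e)
E
```

```text
pics
0.0 [0.28293802 0.58452598 0.25538957] [-0.68861006  0.68984049 -0.15811373  0.15791241] 0.025
scene [[519.9090462463778, 0.0, 281.3581019472521], [0.0, 519.9090462463778, 206.96714876481985], [0.0, 0.0, 1.0]] [[0.293, 0.956, -0.017, -0.246], [0.512, -0.172, -0.841, -0.198], [-0.807, 0.238, -0.54, 2.03], [0.0, 0.0, 0.0, 1.0]]
jar_a [(np.float64(0.87), [275.5, 242.0]), (np.float64(0.79), [292.7, 203.8]), (np.float64(0.66), [238.7, 312.9]), (np.float64(0.63), [279.0, 166.8]), (np.float64(0.62), [238.2, 133.5]), (np.float64(0.44), [209.4, 390.5])]
lever []
drawer_handle [(np.float64(0.95), [193.5, 331.6])]
stem_seat [(np.float64(0.73), [217.2, 154.4]), (np.float64(0.71), [279.1, 164.3]), (np.float64(0.17), [238.9, 135.1])]
dishes [(np.float64(0.66), [258.0, 179.7])]
cabinet [(np.float64(0.86), [208.1, 387.4])]
manifold [(np.float64(0.74), [242.3, 164.1])]
side [[493.1709890535079, 0.0, 282.0862521698256], [0.0, 493.1709890535079, 206.4730239804586], [0.0, 0.0, 1.0]] [[0.953, -0.303, 0.006, -0.551], [-0.196, -0.632, -0.75, 0.224], [0.231, 0.713, -0.662, 1.284], [0.0, 0.0, 0.0, 1.0]]
jar_a [(np.float64(0.68), [361.2, 275.5]), (np.float64(0.66), [277.7, 367.9]), (np.float64(0.64), [209.0, 290.3]), (np.float64(0.59), [250.9, 346.1])]
lever [(np.float64(0.74), [304.3, 312.7]), (np.float64(0.46), [147.0, 236.4])]
drawer_handle [(np.float64(0.9), [161.4, 253.1]), (np.float64(0.74), [208.4, 289.8])]
stem_seat [(np.float64(0.74), [300.1, 290.8])]
dishes [(np.float64(0.55), [303.0, 310.5])]
cabinet [(np.float64(0.84), [159.1, 238.0])]
manifold [(np.float64(0.75), [329.5, 289.4])]
wrist [[325.19226210127806, 0.0, 279.67708961309086], [0.0, 325.19226210127806, 213.53058807086836], [0.0, 0.0, 1.0]] [[0.001, 0.963, 0.271, -0.069], [-0.001, -0.271, 0.963, -0.119], [1.0, -0.001, 0.001, 0.001], [0.0, 0.0, 0.0, 1.0]]
jar_a []
lever []
drawer_handle []
stem_seat []
dishes []
cabinet []
manifold []
```

View pics/a_scene.png

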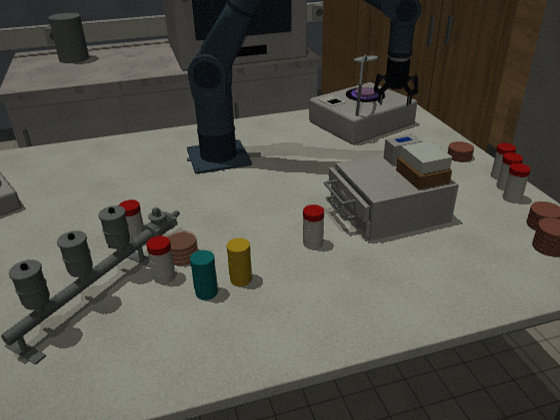

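View pics/a_side.png

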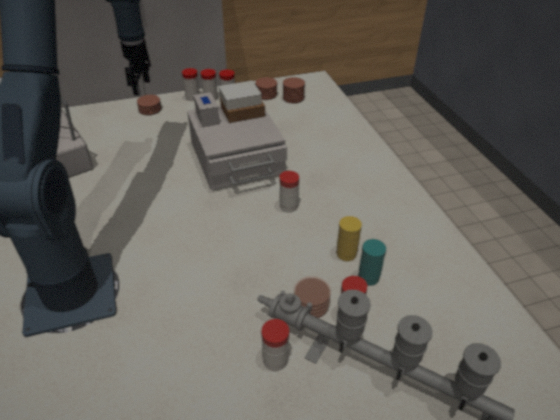

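View pics/a_wrist.png

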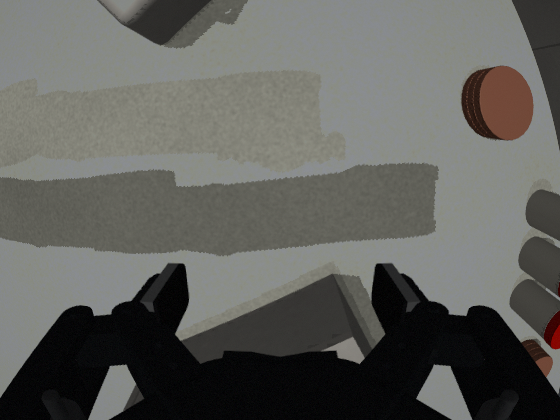

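The jar in front of the drawer is at scene px (313,226), with a red cap. The jar beside the valve is at (130,215), and the one by the first funnel is at (160,260). The dishes are at (182,247). The teal and yellow jars are decoys. Next I'll fuse the depth data into a height map.

```bash
cat > h.py <<'E'
import numpy as np,cv2
def cloud(f):
    d=f["depth"];K=f["mtx"];v,u=np.mgrid[:420,:560];m=d>0
    z=d[m];P=np.stack([(u[m]-K[0,2])/K[0,0]*z,(v[m]-K[1,2])/K[1,1]*z,z,np.ones_like(z)],1)
    W=P@np.linalg.inv(f["world_to_cam"]).T
    return W[:,:3],f["pixels"][m],np.stack([v[m],u[m]],1)
def pix2w(f,r,c,z):
    K=f["mtx"];T=np.linalg.inv(f["world_to_cam"]);o=T[:3,3];d=T[:3,:3]@np.array([(c-K[0,2])/K[0,0],(r-K[1,2])/K[1,1],1]);t=(z-o[2])/d[2];return o+t*d
E
python3 - <<'E'
from h import *
import numpy as np,cv2
S={}
for n in ["scene","side"]:
    f=np.load(f"a_{n}.npz");W,C,_=cloud(f);S[n]=(W,C)
    tab=(abs(W[:,2])<.02)&(W[:,0]>.3)&(W[:,0]<.9);print(n,"table z",np.median(W[tab,2]))
    x0,x1,y0,y1=.2,1.1,-.7,.8
    s=500
    im=np.zeros((int((x1-x0)*s),int((y1-y0)*s),3),np.uint8)
    m=(W[:,0]>x0)&(W[:,0]<x1)&(W[:,1]>y0)&(W[:,1]<y1)&(W[:,2]>-.02)&(W[:,2]<.26)
    Wm=W[m];o=np.argsort(Wm[:,2]);Wm=Wm[o];h=np.clip(Wm[:,2]/.24*255,0,255).astype(np.uint8)
    col=cv2.applyColorMap(h.reshape(-1,1),cv2.COLORMAP_JET)[:,0]
    i=((x1-Wm[:,0])*s).astype(int).clip(0,im.shape[0]-1);j=((y1-Wm[:,1])*s).astype(int).clip(0,im.shape[1]-1)
    for a in(0,1):
        for b in (0,1): im[(i+a).clip(0,im.shape[0]-1),(j+b).clip(0,im.shape[1]-1)]=col
    cv2.imwrite(f"pics/top_{n}.png",im)
    # red caps
    C=C.astype(int);red=(C[:,0]>90)&(C[:,1]<50)&(C[:,2]<60)&(W[:,2]>.09)&(W[:,2]<.135)
    P=W[red]
    from scipy.cluster.hierarchy import fclusterdata
    if len(P):
        l=fclusterdata(P[:,:2],.02,criterion='distance',method='single')
        for k in set(l):
            q=P[l==k]; 
            if len(q)>25:
                t=q[q[:,2]>np.percentile(q[:,2],90)-.004]; print(n,"cap",len(q),((t.min(0)+t.max(0))/2).round(3),(t.max(0)-t.min(0)).round(3))
    top=(abs(W[:,2]-.135)<.006)&(W[:,1]>-.1);q=W[top]&0 if 0 else W[top]
    q=q[(q[:,0]>.3)&(q[:,0]<1.1)]
    print(n,"ztop",np.median(q[:,2]));np.save(f"top_{n}.npy",q)
E
```

```text
scene table z 0.00021985979608840633
scene cap 359 [0.554 0.897 0.121] [0.202 0.11  0.007]
scene cap 181 [0.653 0.154 0.122] [0.058 0.057 0.007]
scene cap 241 [ 0.668 -0.283  0.121] [0.063 0.058 0.006]
scene cap 140 [ 0.454 -0.345  0.122] [0.053 0.051 0.007]
scene ztop 0.13536874200098775
side table z -0.00034117993758986387
side cap 266 [0.551 0.895 0.12 ] [0.2   0.116 0.009]
side cap 173 [0.645 0.15  0.121] [0.047 0.056 0.006]
side cap 497 [ 0.451 -0.351  0.122] [0.057 0.055 0.008]
side cap 258 [ 0.665 -0.283  0.121] [0.057 0.05  0.006]
side ztop 0.1344387664057447
```

View pics/top_scene.png

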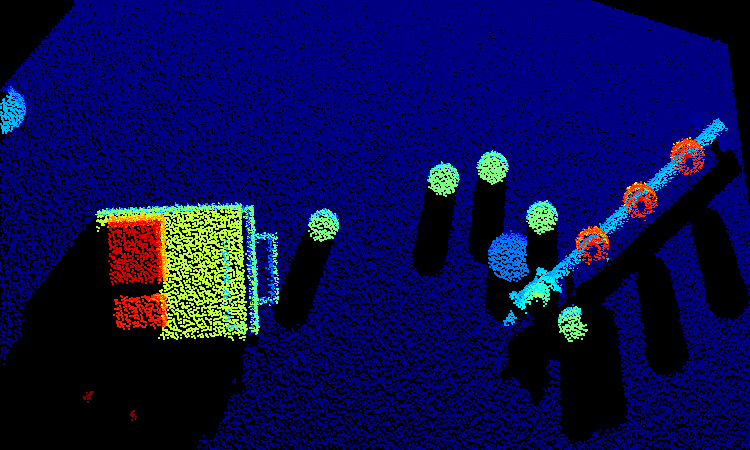

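View pics/top_side.png

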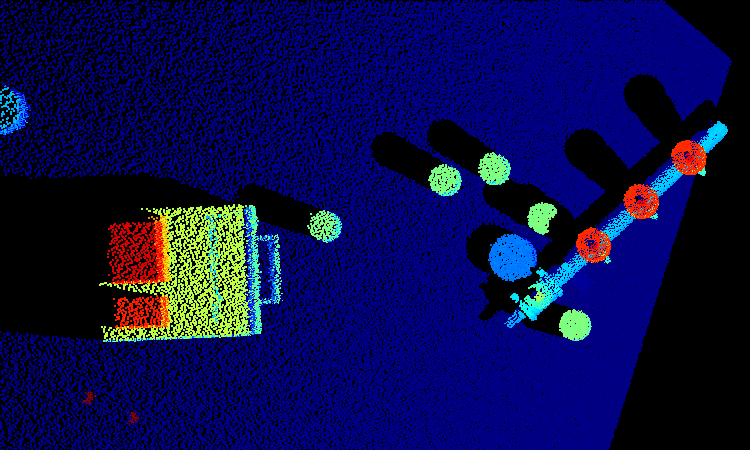

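```bash
python3 - <<'E'
from h import *
from scipy.spatial.transform import Rotation as R
from scipy.optimize import minimize
print(R.from_quat(np.roll([-0.68861006,0.68984049,-0.15811373,0.15791241],-1)).as_matrix().round(3))
W=np.vstack([np.load("top_scene.npy"),np.load("top_side.npy")])
q=W[(W[:,1]>.2)&(W[:,1]<.65)&(W[:,0]>.4)&(W[:,0]<.75)]
r=cv2.minAreaRect(q[:,:2].astype(np.float32));print(r)
for n in ["scene","side"]:
    f=np.load(f"a_{n}.npz");w,_,_=cloud(f)
    q=w[(w[:,1]>.2)&(w[:,1]<.65)&(w[:,0]>.38)&(w[:,0]<.75)&(abs(w[:,2]-.135)<.006)]
    # edges by yaw: front edge: min y per x bin, sides
    def edge(a,b,side):  # for bins of a, percentile of b
        e=[]
        for t in np.arange(a.min()+.02,a.max()-.02,.01):
            s=b[(a>=t)&(a<t+.01)]
            if len(s)>5:e.append((t+.005,s.min() if side<0 else s.max()))
        e=np.array(e);p=np.polyfit(e[:,0],e[:,1],1);res=e[:,1]-np.polyval(p,e[:,0]);k=abs(res)<.006;p=np.polyfit(e[k,0],e[k,1],1)
        return p.round(4),np.std(res).round(4),k.sum()
    print(n,"front y(x)",edge(q[:,0],q[:,1],-1))
    g=q[q[:,1]<.45]
    print(n,"xmin(y)",edge(g[:,1],g[:,0],-1),"xmax(y)",edge(g[:,1],g[:,0],1))
    hb=w[(w[:,1]>.215)&(w[:,1]<.3)&(w[:,0]>.4)&(w[:,0]<.72)&(w[:,2]>.095)&(w[:,2]<.125)]
    # handle
    for lo,hi in [(.095,.1),(.1,.105),(.105,.11),(.11,.115),(.115,.12),(.12,.125)]:
        s=hb[(hb[:,2]>lo)&(hb[:,2]<hi)];print(lo,len(s),np.percentile(s[:,1],[2,10,50,90]).round(3) if len(s) else '')
    s=hb[(hb[:,1]<.262)&(hb[:,2]>.1)];
    if len(s): print("bar",len(s),np.polyfit(s[:,0],s[:,1],1).round(3),s.min(0).round(3),s.max(0).round(3))
    # funnels
    fn=w[(w[:,2]>.19)&(w[:,1]<-.2)&(w[:,0]>.4)&(w[:,2]<.225)]
    from scipy.cluster.hierarchy import fclusterdata
    l=fclusterdata(fn[:,:2],.015,criterion='distance',method='single')
    for k in set(l):
        s=fn[l==k]
        if len(s)>30:print("funnel",len(s),((s.min(0)+s.max(0))/2).round(3),s[:,2].max().round(3),(s.max(0)-s.min(0)).round(3))
    p=w[(w[:,1]<-.25)&(w[:,0]>.4)&(w[:,2]>.074)&(w[:,2]<.086)]
    st=w[(abs(w[:,0]-.52)<.05)&(abs(w[:,1]+.276)<.05)&(w[:,2]>.1)&(w[:,2]<.14)]
    print("stem pts",len(st),np.median(st,0).round(3)); 
    t=st[st[:,2]>.118];print(len(t),t.mean(0).round(3) if len(t) else '')
    print("spot stem", pix2w(f,*( (217.2,154.4) if n=="scene" else (300.1,290.8)),.105).round(3))
    print("spot handle", pix2w(f,*( (193.5,331.6) if n=="scene" else (161.4,253.1)),.109).round(3))
    print("spot jar", pix2w(f,238.7,312.9,0).round(3) if n=="scene" else pix2w(f,209,290.3,0).round(3))
    print("dishes", pix2w(f,258,179.7,0).round(3) if n=="scene" else pix2w(f,303,310,0).round(3))
E
python3 - <<'E'
import cv2
a=cv2.imread('pics/a_scene.png')[150:260,290:400];b=cv2.imread('pics/a_scene.png')[190:300,100:210]
c=cv2.imread('pics/a_side.png')[260:370,240:350]
cv2.imwrite('pics/crop1.png',cv2.hconcat([cv2.resize(i,(266,266),interpolation=cv2.INTER_CUBIC) for i in (a,b,c)]))
E
```

```text
[[ 0.9   -0.001  0.436]
 [-0.436 -0.002  0.9  ]
 [ 0.    -1.    -0.002]]
((0.5537545084953308, 0.44462400674819946), (0.2743798792362213, 0.31461411714553833), 2.6159729957580566)
scene front y(x) (array([0.0504, 0.2859]), np.float64(0.0053), np.int64(23))
scene xmin(y) (array([0.0182, 0.42  ]), np.float64(0.0023), np.int64(13)) xmax(y) (array([0.3962, 0.5346]), np.float64(0.0314), np.int64(2))
0.095 45 [0.286 0.287 0.293 0.296]
0.1 55 [0.25  0.287 0.291 0.296]
0.105 86 [0.246 0.249 0.289 0.296]
0.11 164 [0.245 0.248 0.272 0.294]
0.115 70 [0.247 0.251 0.29  0.296]
0.12 99 [0.286 0.288 0.294 0.298]
bar 112 [0.017 0.241] [0.492 0.244 0.103] [0.634 0.262 0.118]
funnel 357 [ 0.611 -0.383  0.203] 0.216 [0.075 0.066 0.026]
funnel 550 [ 0.788 -0.574  0.203] 0.216 [0.071 0.067 0.025]
funnel 443 [ 0.698 -0.479  0.203] 0.217 [0.076 0.067 0.027]
stem pts 179 [ 0.515 -0.274  0.106]
40 [ 0.512 -0.274  0.125]
spot stem [ 0.522 -0.28   0.105]
spot handle [0.568 0.244 0.109]
spot jar [ 0.628  0.164 -0.   ]
dishes [ 0.596 -0.231  0.   ]
side front y(x) (array([0.045 , 0.2847]), np.float64(0.0044), np.int64(23))
side xmin(y) (array([-0.0612,  0.4514]), np.float64(0.0015), np.int64(13)) xmax(y) (array([-0.0253,  0.6954]), np.float64(0.0072), np.int64(9))
0.095 102 [0.282 0.285 0.29  0.295]
0.1 92 [0.249 0.283 0.289 0.295]
0.105 145 [0.242 0.245 0.286 0.294]
0.11 212 [0.241 0.245 0.278 0.293]
0.115 123 [0.244 0.266 0.289 0.295]
0.12 157 [0.282 0.285 0.292 0.298]
bar 150 [0.016 0.238] [0.495 0.237 0.103] [0.63  0.262 0.117]
funnel 728 [ 0.611 -0.386  0.203] 0.216 [0.067 0.068 0.026]
funnel 841 [ 0.699 -0.481  0.203] 0.216 [0.067 0.069 0.026]
funnel 972 [ 0.786 -0.578  0.204] 0.216 [0.068 0.068 0.026]
stem pts 306 [ 0.506 -0.28   0.105]
58 [ 0.509 -0.278  0.125]
spot stem [ 0.512 -0.272  0.105]
spot handle [0.569 0.27  0.109]
spot jar [0.65 0.14 0.  ]
dishes [ 0.584 -0.219  0.   ]
```

View pics/crop1.png

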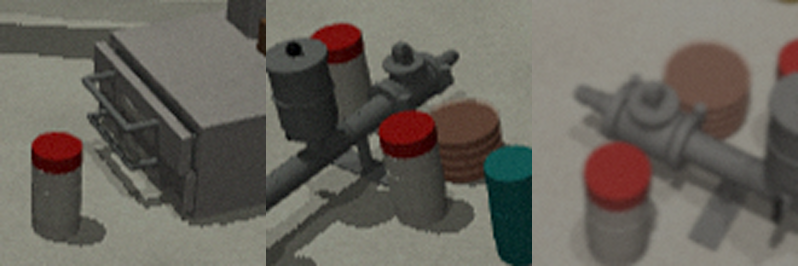

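Two-camera estimates agree:
- **Stem:** about (0.510,-0.275), with pipe direction (0.673,-0.738), and the dishes on manifold +y.
- **Jar in front of the drawer:** about (0.650,0.152).
- **Handle:** about (0.563,0.248), with the cabinet yawed about 2.6°.

I'll lift the jar aside first. The crop confirms a grey jar with a red cap right in front of the handles.

```bash
cat >> h.py <<'E'
from scipy.spatial.transform import Rotation as Rot
def quat(a):
    c,s=np.cos(a),np.sin(a)
    M=np.array([[s,0,c],[-c,0,s],[0,-1,0]]);q=Rot.from_matrix(M).as_quat();return [q[3],q[0],q[1],q[2]]
def save(f,n,name):
    cv2.imwrite(f"pics/{name}.png",cv2.cvtColor(f["pixels"],cv2.COLOR_RGB2BGR))
E
python3 - <<'E'
from workcell import ctrl
from h import *
J=np.array([.650,.152]);A=np.radians(92.6)
for a in (A,A+np.pi):
    q=ctrl.ik([J[0],J[1],.2],quat(a));print(np.round(q,2) if q is not None else None)
q1=ctrl.ik([*J,.22],quat(A));q2=ctrl.ik([*J,.22],quat(A+np.pi))
c=ctrl.current_joint_pos()
s=lambda q: 9 if q is None else abs(q[6])
a=A if s(q1)<=s(q2) else A+np.pi
ctrl.move_pose([*J,.22],quat(a));print(ctrl.current_time(),a)
p,o=ctrl.current_position(),ctrl.current_ee_rot()
f=ctrl.grab_frame("wrist");save(f,0,"b_wrist");np.savez("b_wrist.npz",p=p,o=o,**f)
print(p,o,ctrl.current_joint_pos())
E
```

```text
[-0.33  0.62  0.05  1.54 -0.03  0.98  1.34]
[-0.71  0.71  0.64  1.56 -0.47  1.03 -1.46]
3.2417 1.616174887346749
[0.64961665 0.15367901 0.22005388] [ 0.70723993 -0.70657885 -0.01666316  0.01674368] [-0.33393188  0.60269402  0.05187255  1.52146878 -0.03549917  1.01829091
  1.34555713]
```

View pics/b_wrist.png

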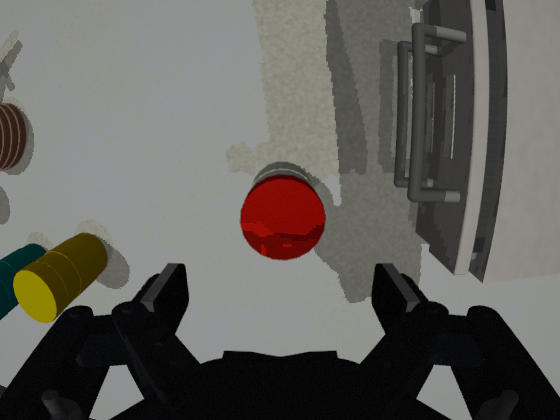

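The wrist view shows the jar cap at (283,218), the upper handle bar at about (418,110), and nothing near the fingers. I'll write the wrist projection and cross-check both positions.

```bash
cat >> h.py <<'E'
def toolT(p,o):
    T=np.eye(4);T[:3,:3]=Rot.from_quat([o[1],o[2],o[3],o[0]]).as_matrix();T[:3,3]=p;return T
def wrist_ray(f,p,o,r,c):
    K=f["mtx"];a=np.array([c-K[0,2],r-K[1,2]])/K[0,0];t=np.linalg.norm(a)
    d=np.array([*(np.sin(t)*a/max(t,1e-9)),np.cos(t)]);T=toolT(p,o)@f["mount"];return T[:3,3],T[:3,:3]@d
def wrist2w(f,p,o,r,c,z):
    O,d=wrist_ray(f,p,o,r,c);return O+d*(z-O[2])/d[2]
def wcloud(f,p,o):
    d=f["depth"];K=f["mtx"];v,u=np.mgrid[:420,:560];m=d>0
    ax=(u[m]-K[0,2])/K[0,0];ay=(v[m]-K[1,2])/K[0,0];t=np.hypot(ax,ay)+1e-9
    k=np.tan(np.minimum(t,1.45))/t;z=d[m];P=np.stack([ax*k*z,ay*k*z,z,np.ones_like(z)],1)
    return (P@(toolT(p,o)@f["mount"]).T)[:,:3],f["pixels"][m],np.stack([v[m],u[m]],1)
E
python3 - <<'E'
from h import *
f=np.load("b_wrist.npz");p,o=f["p"],f["o"]
print("jar",wrist2w(f,p,o,218,283,.12).round(4))
print("bar ends",wrist2w(f,p,o,30,424,.109).round(4),wrist2w(f,p,o,195,418,.109).round(4))
W,C,px=wcloud(f,p,o)
C=C.astype(int);red=(C[:,0]>90)&(C[:,1]<50)&(W[:,2]>.115)&(W[:,2]<.13);q=W[red];print(red.sum(),((q.max(0)+q.min(0))/2).round(4),np.ptp(q,axis=0).round(3))
h=W[(W[:,2]>.106)&(W[:,2]<.118)&(W[:,1]<.27)&(W[:,1]>.2)];print(len(h),h.min(0).round(4),h.max(0).round(4),np.median(h,0).round(4))
if len(h):print(np.polyfit(h[:,0],h[:,1],1))
t=W[(abs(W[:,2])<.01)];print("table",np.median(t[:,2]))
E
```

```text
jar [0.6459 0.1572 0.12  ]
bar ends [0.4979 0.2566 0.109 ] [0.6262 0.2609 0.109 ]
4992 [0.6474 0.1569 0.1217] [0.059 0.059 0.005]
2693 [0.4936 0.2449 0.1069] [0.6303 0.27   0.1178] [0.5606 0.252  0.1148]
[0.02374199 0.23983169]
table 0.0014379240576916086
```

Run:
```python
from workcell import ctrl
from h import *
A=np.radians(92.6);Q=quat(A)
ctrl.move_linear([.648,.155,.09],Q,feed=.15)
ctrl.grip(.05,30);print("w",ctrl.current_gripper_width(),ctrl.current_position(),ctrl.current_force().round(1),ctrl.current_time())
p=ctrl.current_position()
ctrl.move_linear([.648,.155,.16],Q,feed=.15)
ctrl.move_linear([.775,.155,.16],Q,feed=.2)
print("w",ctrl.current_gripper_width(),ctrl.current_force().round(1))
ctrl.move_linear([.775,.155,.0925],Q,feed=.12)
print(ctrl.current_position(),ctrl.current_force().round(1))
ctrl.grip(.085)
ctrl.move_linear([.775,.155,.22],Q,feed=.25)
print(ctrl.current_time())
f=ctrl.grab_frame("scene");save(f,0,"c_scene")
print(ctrl.current_time())
```

```text
w 0.06004704110164604 [0.64883163 0.1552179  0.09125321] [-0.5  0.5  6.8] 4.6667
w 0.06005036800407111 [-0.4  0.4 -1.9]
[0.77471253 0.15503991 0.0920808 ] [-0.7 -0.6 -2.3]
7.8083
7.8583
```

View pics/c_scene.png

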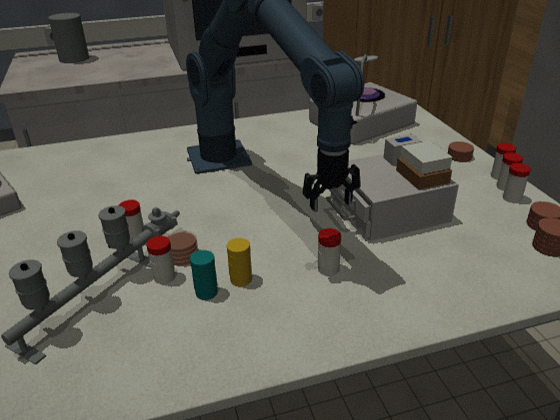

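The jar now stands upright at (329,252), clear of the drawer. Next I'll pinch the top handle with a narrowed opening and pull.

Run:
```python
from workcell import ctrl
from h import *
A=np.radians(92.6);Q=quat(A);h=np.array([.562,.249]);d=np.array([.045,-.999])
ctrl.move_linear([*h,.2],Q,feed=.3)
ctrl.grip(.036)
f0=ctrl.current_force()
ctrl.move_linear([*h,.1135],Q,feed=.12)
print("down",(ctrl.current_force()-f0).round(1),ctrl.current_position())
ctrl.grip(.0,60)
print("w",ctrl.current_gripper_width(),(ctrl.current_force()-f0).round(1),ctrl.current_position(),ctrl.current_time())
```

```text
down [-0.6  0.3 -0.3] [0.56255514 0.24925074 0.11419037]
w 0.007935743781583194 [-1.1  0.9  6.6] [0.56257338 0.24964053 0.11456573] 10.55
```

Run:
```python
from workcell import ctrl
from h import *
A=np.radians(92.6);Q=quat(A);h=np.array([.5625,.2495]);d=np.array([.045,-.999])
f0=ctrl.current_force()
ctrl.move_linear([*(h+d*.09),.114],Q,feed=.12)
print((ctrl.current_force()-f0).round(1),ctrl.current_gripper_width())
s=.175
while s<.206:
    ctrl.move_linear([*(h+d*s),.114],Q,feed=.1)
    F=ctrl.current_force()-f0;print(round(s,3),F.round(1),ctrl.current_position().round(4),round(ctrl.current_gripper_width(),4))
    if abs(F[1])>14:break
    s+=.004
print(ctrl.current_time())
f=ctrl.grab_frame("side");save(f,0,"d_side")
```

```text
[-0.1 -1.2  0.3] 0.008104114777757142
0.175 [-0.3 -2.8 -0.2] [0.5703 0.0726 0.1145] 0.0079
0.179 [-1.4  2.4 -0.6] [0.5703 0.0711 0.1145] 0.0075
0.183 [-1.2 10.  -1.4] [0.5704 0.0709 0.1145] 0.008
0.187 [-1.2 18.1 -2.7] [0.5704 0.0708 0.1146] 0.0076
13.2
```

View pics/d_side.png

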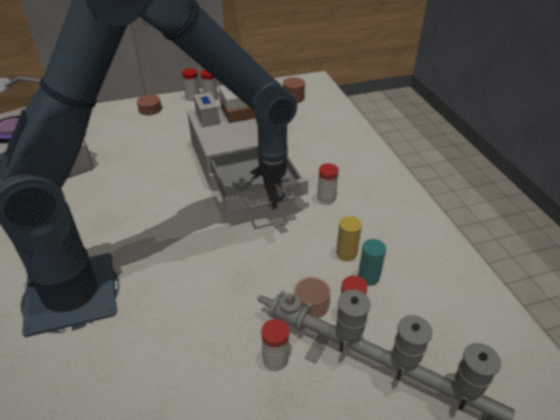

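Run:
```python
from workcell import ctrl
from h import *
A=np.radians(92.6);Q=quat(A);h=np.array([.5625,.2495]);d=np.array([.045,-.999])
e=h+d*.1795
ctrl.move_linear([*e,.114],Q,feed=.1)
ctrl.grip(.036)
ctrl.move_linear([*e,.17],Q,feed=.15)
ctrl.grip(.085)
ctrl.move_linear([.553,.224,.25],Q,feed=.3)
ctrl.hold(.15)
p,o=ctrl.current_position(),ctrl.current_ee_rot()
f=ctrl.grab_frame("wrist");save(f,0,"e_wrist");np.savez("e_wrist.npz",p=p,o=o,**f)
for q in ("lever","lever_bore"):print(q,[(round(d["score"],2),(np.array(d["location"])*[420,560]).round(1).tolist()) for d in ctrl.spot_point(f,q)])
print(ctrl.current_time(),p)
```

```text
lever [(0.91, [204.2, 292.8])]
lever_bore [(0.7, [156.7, 264.2])]
15.9833 [0.55306528 0.22146526 0.24904081]
```

View pics/e_wrist.png

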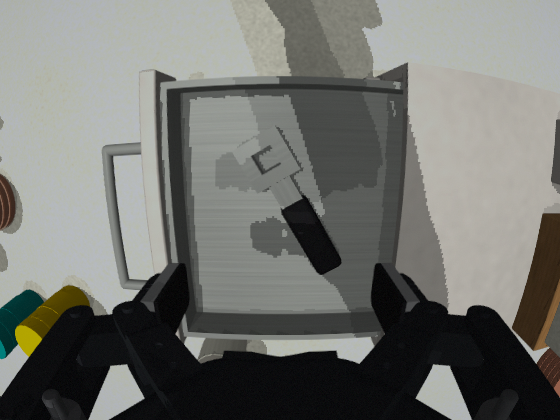

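The lever lies clear of the walls: hub at about (269,157), bore at (264,157), grip end at about (326,262). I'll fit its pose from the depth and the trained points.

Run:
```python
from h import *
f=np.load("e_wrist.npz");p,o=f["p"],f["o"]
W,C,px=wcloud(f,p,o)
print("spot",wrist2w(f,p,o,204.2,292.8,.0775).round(4),wrist2w(f,p,o,156.7,264.2,.0775).round(4))
inn=(px[:,0]>110)&(px[:,0]<285)&(px[:,1]>215)&(px[:,1]<350)
fl=W[(px[:,0]>100)&(px[:,0]<300)&(px[:,1]>215)&(px[:,1]<235)];print("floor",np.median(fl[:,2]))
zf=np.median(fl[:,2])
L=inn&(W[:,2]>zf+.011)&(W[:,2]<zf+.035);P=W[L];print(L.sum(),P[:,2].max())
r=cv2.minAreaRect(P[:,:2].astype(np.float32));print(r)
# template fit
def tmpl():
    pts=[]
    for x in np.arange(-.07,.0701,.001):
        w=.021 if x<-.028 else (.010 if x<-.004 else .013)
        for y in np.arange(-w,w+1e-6,.001):
            if abs(x+.049)<.0093 and abs(y)<.0093: continue
            pts.append((x,y))
    return np.array(pts)
T=tmpl()
s=1000;g=np.zeros((300,300),np.float32);c0=P[:,:2].mean(0)
ij=((P[:,:2]-c0)*s+150).astype(int);g[ij[:,0].clip(0,299),ij[:,1].clip(0,299)]=1
g=cv2.morphologyEx(g,cv2.MORPH_CLOSE,np.ones((3,3)))
g=cv2.GaussianBlur(g,(0,0),1.5)-.5
from scipy.ndimage import map_coordinates
from scipy.optimize import minimize
def cost(v):
    c,s_=np.cos(v[2]),np.sin(v[2]);X=T@np.array([[c,s_],[-s_,c]])+v[:2]
    return -map_coordinates(g,((X)*s+150).T,order=1,cval=-.5).sum()
best=None
for a in np.radians(np.arange(0,360,10)):
    m=minimize(cost,[0,0,a],method="Nelder-Mead",options=dict(initial_simplex=[[0,0,a],[.02,0,a],[0,.02,a],[0,0,a+.2]]))
    if best is None or m.fun<best.fun:best=m
v=best.x;org=v[:2]+c0;print("lever",org.round(4),np.degrees(v[2]),best.fun)
ux=np.array([np.cos(v[2]),np.sin(v[2])]);print("bore",org-.049*ux)
def proj(X):
    Tc=np.linalg.inv(toolT(p,o)@f["mount"]);q=Tc[:3,:3]@X+Tc[:3,3];t=np.arctan2(np.hypot(q[0],q[1]),q[2]);n=np.hypot(q[0],q[1])
    K=f["mtx"];return int(round(K[0,2]+K[0,0]*t*q[0]/n)),int(round(K[1,2]+K[0,0]*t*q[1]/n))
im=cv2.cvtColor(f["pixels"],cv2.COLOR_RGB2BGR)
im=cv2.resize(im[110:290,190:370],None,fx=3.3,fy=3.3,interpolation=cv2.INTER_CUBIC)
uy=np.array([-ux[1],ux[0]])
def dr(rect,z,col):
    pp=[]
    for x,y in rect:
        w=org+x*ux+y*uy;a=proj(np.array([*w,z]));pp.append(((a[0]-190)*3.3,(a[1]-110)*3.3))
    cv2.polylines(im,[np.int32(pp)],True,col,1)
dr([(-.07,-.021),(-.07,.021),(-.028,.021),(-.028,-.021)],.0975,(0,0,255))
dr([(-.0583,-.0093),(-.0583,.0093),(-.0397,.0093),(-.0397,-.0093)],.0975,(0,255,0))
dr([(-.006,-.013),(-.006,.013),(.07,.013),(.07,-.013)],.0965,(255,0,0))
cv2.imwrite("pics/e_fit.png",im)
```

```text
spot [0.5567 0.2348 0.0775] [0.5139 0.2071 0.0775]
floor 0.07894015589682082
4893 0.1013553551220362
((0.5548160076141357, 0.2351822555065155), (0.13903431594371796, 0.042403846979141235), 32.57777404785156)
lever [0.5547 0.235 ] 32.579306729727435 -1621.976318359375
bore [0.51336938 0.2086615 ]
```

View pics/e_fit.png

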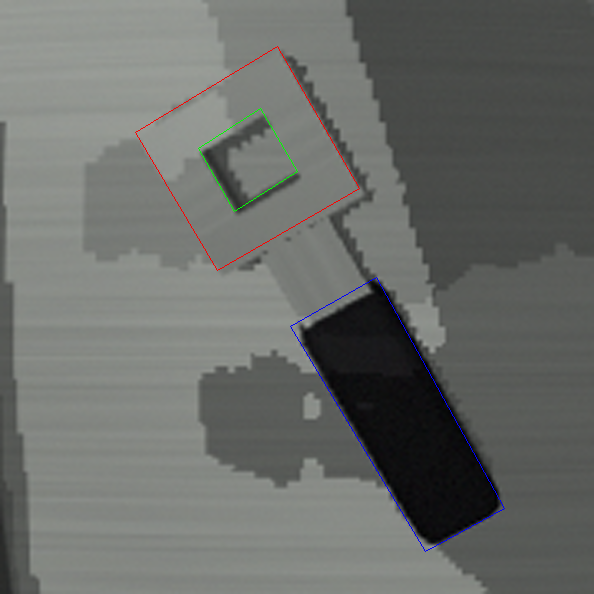

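The fit overlays the hub, hole and grip exactly: bore (0.5134,0.2087), heading 32.6°. The target heading is 42.4° (manifold +y, the dishes side), so I'll grasp the hub across its flats.

Run:
```python
from workcell import ctrl
from h import *
L=np.radians(32.6);Qg=quat(L+np.pi/2);B=np.array([.5134,.2087])
print(ctrl.ik([*B,.2],Qg), ctrl.ik([.51,-.275,.2],quat(np.radians(132.4))))
ctrl.move_linear([*B,.16],Qg,feed=.2)
ctrl.grip(.054,60)
f0=ctrl.current_force()
ctrl.move_linear([*B,.1035],Qg,feed=.08);ctrl.hold(.1)
print(ctrl.current_position(),(ctrl.current_force()-f0).round(1))
ctrl.grip(.035,60)
print(ctrl.current_position(),(ctrl.current_force()-f0).round(1),ctrl.current_gripper_width())
ctrl.move_linear([*B,.25],Qg,feed=.15)
print(ctrl.current_position(),(ctrl.current_force()-f0).round(1),ctrl.current_gripper_width(),ctrl.current_ft_torque().round(2),ctrl.current_time())
p,o=ctrl.current_position(),ctrl.current_ee_rot()
f=ctrl.grab_frame("wrist");save(f,0,"g_wrist");np.savez("g_wrist.npz",p=p,o=o,**f)
```

```text
[-0.3835999   0.44704262 -0.10769247  1.84029392  0.06148666  0.85745294
  1.61873042] [ 0.38489061  0.48279248  0.04234934  1.78203887 -0.02556161  0.87729068
  2.7495623 ]
[0.51385742 0.20889883 0.10407591] [ 0.4  0.2 -0.1]
[0.51395037 0.20887704 0.10439735] [-0.2 -0.6  6.4] 0.040521579116263404
[0.51267537 0.20834953 0.24889081] [-0.5 -0.8 -2.3] 0.040799988856459836 [-0.01  0.02  0.05] 19.425
```

View pics/g_wrist.png

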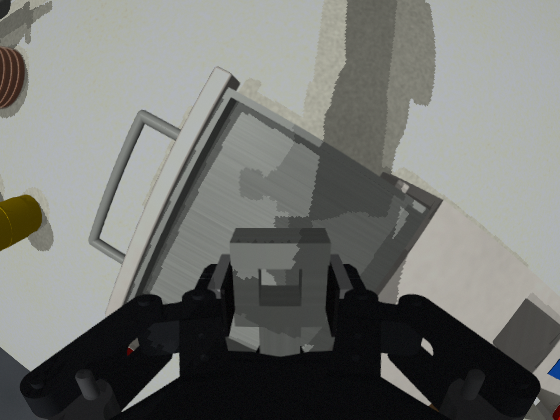

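The grasp is good: width 40.5 mm against the 42 mm hub, lever held level, hole centred at (280,285). The IK for the target puts joint 7 at 2.75, very close to its 2.76 limit. I'll use the arm's redundancy (joint 3 negative) while carrying it over, then check.

Run:
```python
from workcell import ctrl
from h import *
Qt=quat(np.radians(132.4));S=np.array([.510,-.275]);u=np.array([.738,.673])
ctrl.set_joints([0.35,.38,-.5,1.75,.38,.93,2.1])
print(ctrl.current_position().round(3),toolT([0,0,0],ctrl.current_ee_rot())[:3,:3].round(2).tolist())
P=[*(S+.08*u),.25]
q=ctrl.ik(P,Qt);print(np.round(q,3))
print("final",np.round(ctrl.ik([*S,.13],Qt),3),ctrl.current_time())
```

```text
[ 0.602 -0.053  0.292] [[0.66, 0.17, -0.73], [0.75, -0.1, 0.65], [0.03, -0.98, -0.19]]
[ 0.613  0.515 -0.44   1.634  0.244  1.048  2.411]
final [ 0.704  0.615 -0.386  1.802  0.313  0.785  2.469] 20.5667
```

J7 is now about 2.47, which leaves a comfortable margin. Next I'll hover beside the stem and measure it with the wrist camera.

Run:
```python
from workcell import ctrl
from h import *
Qt=quat(np.radians(132.4));S=np.array([.510,-.275]);u=np.array([.738,.673])
ctrl.move_pose([*(S+.08*u),.25],Qt);ctrl.hold(.3)
p,o=ctrl.current_position(),ctrl.current_ee_rot()
f=ctrl.grab_frame("wrist");save(f,0,"h_wrist");np.savez("h_wrist.npz",p=p,o=o,**f)
for q in ("stem_seat","lever_bore"):print(q,[(round(d["score"],2),(np.array(d["location"])*[420,560]).round(1).tolist()) for d in ctrl.spot_point(f,q)])
print(ctrl.current_time(),p,ctrl.current_joint_pos().round(2))
im=cv2.imread("pics/h_wrist.png");cv2.imwrite("pics/h_crop.png",cv2.resize(im[110:310,180:380],None,fx=3,fy=3,interpolation=cv2.INTER_CUBIC))
```

```text
stem_seat [(0.58, [110.3, 283.9]), (0.55, [207.8, 190.6])]
lever_bore [(0.62, [268.9, 276.7])]
21.75 [ 0.56950497 -0.21983895  0.25036168] [ 0.61  0.51 -0.44  1.63  0.24  1.05  2.41]
```

View pics/h_wrist.png

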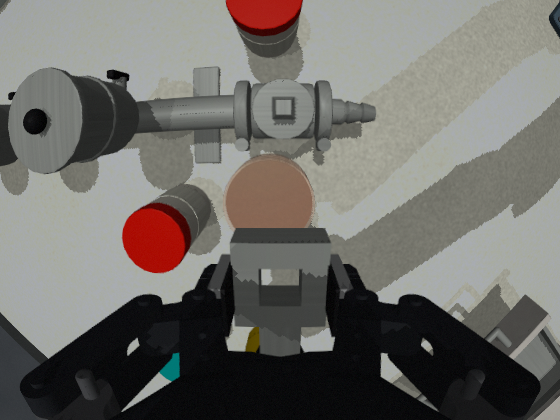

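View pics/h_crop.png

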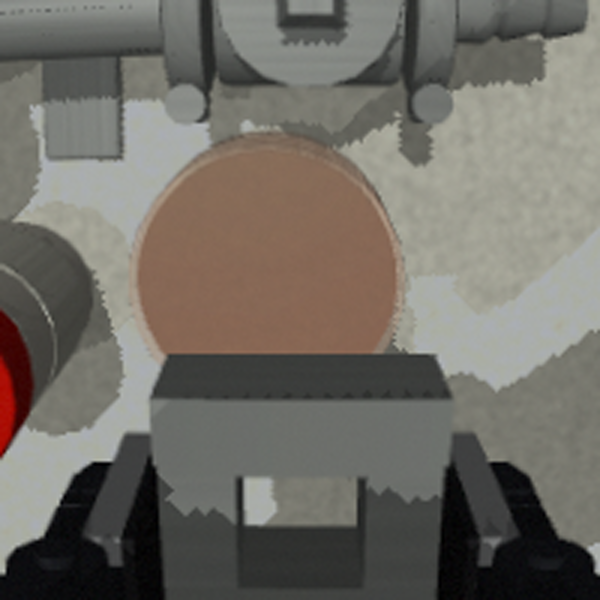

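Run:
```python
from h import *
f=np.load("h_wrist.npz");p,o=f["p"],f["o"]
im=cv2.cvtColor(f["pixels"],cv2.COLOR_RGB2BGR)
cv2.imwrite("pics/h_stem.png",np.vstack([cv2.resize(im[75:145,235:335],(800,560)//np.array([1,2]) if 0 else (400,280),interpolation=cv2.INTER_NEAREST),cv2.resize(im[220:350,220:340],(400,433)[:2],interpolation=cv2.INTER_NEAREST)[:310]]))
W,C,px=wcloud(f,p,o)
m=(abs(px[:,0]-108)<40)&(abs(px[:,1]-283)<45)
st=W[m];pxm=px[m]
print("flange z",np.median(st[(st[:,2]>.1)&(st[:,2]<.112)][:,2]))
t=st[st[:,2]>.124];print("stem top",len(t),t[:,2].max(),((t.max(0)+t.min(0))/2).round(4),t.mean(0).round(4),np.ptp(t,axis=0).round(4))
r=cv2.minAreaRect(t[:,:2].astype(np.float32));print("rect",r)
fl=st[(st[:,2]>.102)&(st[:,2]<.112)];r=cv2.minEnclosingCircle(fl[:,:2].astype(np.float32));print("flange",r, len(fl))
# hub top in tool frame
Ti=np.linalg.inv(toolT(p,o));X=W@Ti[:3,:3].T+Ti[:3,3]
h=(px[:,0]>225)&(px[:,0]<352)&(px[:,1]>228)&(px[:,1]<332)
H=X[h];pb=px[h];print("hub tool y hist",np.histogram(H[:,1],bins=np.arange(-.06,.06,.005)))
hb=H[(H[:,1]<.02)&(H[:,1]>-.01)]
np.save("hub.npy",hb)
ytop=np.percentile(hb[:,1],10);print(ytop)
top=hb[hb[:,1]<ytop+.004];print(top.min(0).round(4),top.max(0).round(4))
```

```text
flange z 0.10650667890956508
stem top 461 0.1320312834030549 [ 0.508  -0.2715  0.128 ] [ 0.5081 -0.2717  0.1289] [0.0217 0.0216 0.008 ]
rect ((0.5080516338348389, -0.2715799808502197), (0.015921056270599365, 0.016335250809788704), 42.53629684448242)
flange ((0.508122444152832, -0.27159810066223145), 0.025197245180606842) 2434
hub tool y hist (array([   0,    4,   24,    0,    0,    0,    0,    0,    3,   62,  146,
        184, 1883, 6327,  692,  557,  550,   52,    0,    0,    0,    0,
          0]), array([-6.00000000e-02, -5.50000000e-02, -5.00000000e-02, -4.50000000e-02,
       -4.00000000e-02, -3.50000000e-02, -3.00000000e-02, -2.50000000e-02,
       -2.00000000e-02, -1.50000000e-02, -1.00000000e-02, -5.00000000e-03,
       -2.77555756e-17,  5.00000000e-03,  1.00000000e-02,  1.50000000e-02,
        2.00000000e-02,  2.50000000e-02,  3.00000000e-02,  3.50000000e-02,
        4.00000000e-02,  4.50000000e-02,  5.00000000e-02,  5.50000000e-02]))
0.004545554783584022
[-0.0209 -0.0099 -0.0212] [0.0393 0.0085 0.0227]
```

View pics/h_stem.png

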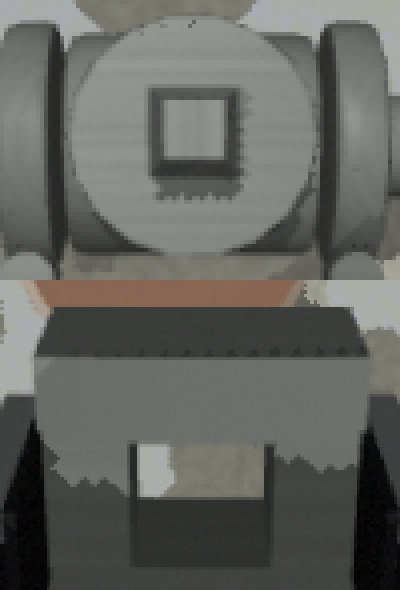

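Run:
```python
from h import *
f=np.load("h_wrist.npz");I=[0,0,0];o=[1,0,0,0]
def at(r,c,y):
    O,d=wrist_ray(f,I,o,r,c);return (O+d*(y-O[1])/d[1]).round(4)
for y in (.003,.0055,.008):
    print(y,"front edge",at(242.5,280,y)[0],"hole front",at(268.6,280,y)[0],"back",at(306.3,280,y)[0],"cols",at(306,259.5,y)[2],at(306,302.5,y)[2],"hub sides",at(242.5,230.5,y)[2],at(242.5,331,y)[2])
p=f["p"];o=f["o"]
print("stem by pixels",[wrist2w(f,p,o,r,c,.129).round(4) for r,c in [(75+100/4,235+163/4),(75+158/4,235+228/4)]])
T=toolT(p,o);S=np.array([.5081,-.2716,.105]);print("stem in tool",(T[:3,:3].T@(S-T[:3,3])).round(4));print(T[:3,:3].round(3))
```

```text
0.003 front edge -0.0213 hole front -0.0097 back 0.0088 cols -0.0081 0.0107 hub sides -0.0192 0.0215
0.0055 front edge -0.0204 hole front -0.0085 back 0.0104 cols -0.0083 0.0109 hub sides -0.0196 0.022
0.008 front edge -0.0194 hole front -0.0073 back 0.0119 cols -0.0085 0.0111 hub sides -0.02 0.0224
stem by pixels [array([ 0.5077, -0.2791,  0.129 ]), array([ 0.5076, -0.2631,  0.129 ])]
stem in tool [-0.0803  0.1453  0.0034]
[[ 0.737  0.001 -0.676]
 [ 0.676 -0.     0.737]
 [ 0.    -1.    -0.   ]]
```

The stem is at (283,108), flange z = 0.106 and yaw 42.5°, which matches the lever. Corrected for the camera bias, the TCP target is about (0.5085,-0.2732). I'll come down over it and take one more look through the bore.

Run:
```python
from workcell import ctrl
from h import *
Qt=quat(np.radians(132.45))
ctrl.move_linear([.5085,-.2732,.18],Qt,feed=.15)
ctrl.move_linear([.5085,-.2732,.161],Qt,feed=.06);ctrl.hold(.25)
p,o=ctrl.current_position(),ctrl.current_ee_rot()
f=ctrl.grab_frame("wrist");save(f,0,"i_wrist");np.savez("i_wrist.npz",p=p,o=o,**f)
im=cv2.imread("pics/i_wrist.png");cv2.imwrite("pics/i_crop.png",cv2.resize(im[210:330,210:350],None,fx=5,fy=5,interpolation=cv2.INTER_NEAREST))
g=ctrl.grab_frame("side");save(g,0,"i_side");np.savez("i_side.npz",**g)
print(ctrl.current_time(),p,ctrl.current_force().round(1),ctrl.current_joint_pos().round(2))
```

```text
23.425 [ 0.50868876 -0.27331249  0.16128445] [ 0.   0.8 -2.3] [ 0.72  0.57 -0.4   1.79  0.29  0.84  2.49]
```

View pics/i_crop.png

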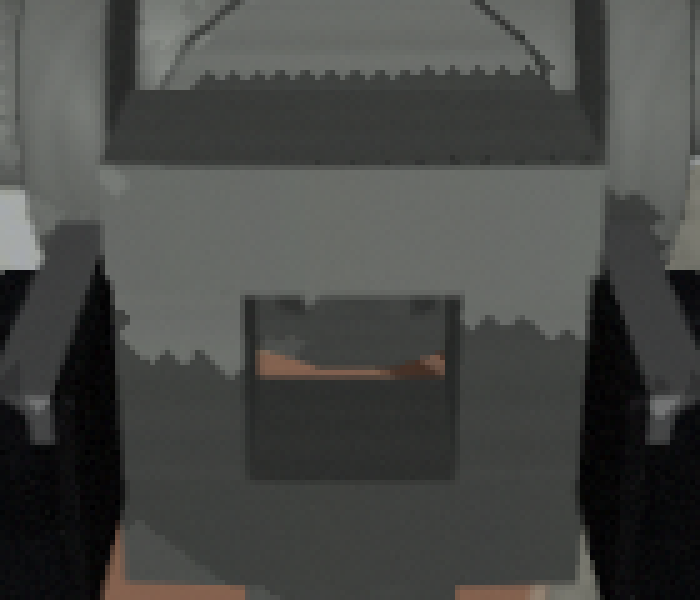

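View pics/i_side.png

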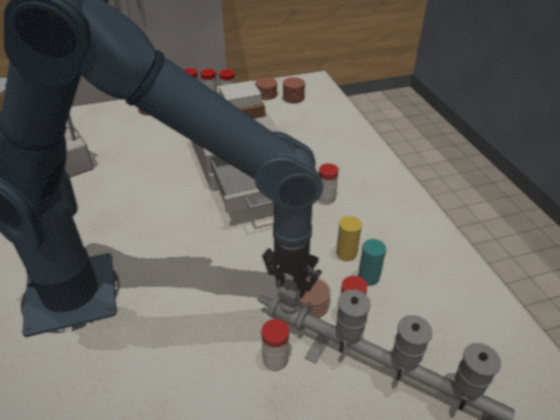

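The lateral alignment is good: the flange outline and the bore are both centred at about crop column 355. I'll descend with the force guarded.

```bash
cat > desc.py <<'E'
from workcell import ctrl
from h import *
import sys
def run(x,y,zs,f0,lim=15):
    Qt=quat(np.radians(132.45));c,s=np.cos(np.radians(42.45)),np.sin(np.radians(42.45))
    for z in zs:
        ctrl.move_linear([x,y,z],Qt,feed=.04)
        F=ctrl.current_force()-f0;p=ctrl.current_position()
        print(round(z,4),"F lever-x %.1f jaw %.1f z %.1f"%(F[0]*c+F[1]*s,-F[0]*s+F[1]*c,F[2]),p.round(4))
        if abs(F[2])>lim or np.hypot(F[0],F[1])>lim: break
E
python3 - <<'E'
from desc import *
f0=ctrl.current_force();np.save("f0.npy",f0)
run(.5085,-.2732,[.155,.152,.149,.147,.145,.142,.139,.136],f0)
print(ctrl.current_time(),ctrl.current_gripper_width())
E
```

```text
0.155 F lever-x -1.0 jaw -1.8 z -0.9 [ 0.5082 -0.273   0.1545]
0.152 F lever-x 0.7 jaw -1.4 z -1.3 [ 0.5084 -0.2731  0.1518]
0.149 F lever-x -0.4 jaw -0.5 z -0.8 [ 0.5084 -0.2731  0.1488]
0.147 F lever-x -1.0 jaw -0.1 z -0.5 [ 0.5084 -0.2732  0.1469]
0.145 F lever-x 0.1 jaw -0.6 z -1.2 [ 0.5084 -0.2732  0.1448]
0.142 F lever-x 0.0 jaw -0.3 z -0.8 [ 0.5083 -0.2731  0.1417]
0.139 F lever-x 0.0 jaw -1.4 z -0.8 [ 0.5084 -0.2732  0.1388]
0.136 F lever-x -0.8 jaw -0.4 z -0.4 [ 0.5084 -0.2732  0.1358]
25.475 0.0403049757012559
```

Run:
```python
from desc import *
f0=np.load("f0.npy")
run(.5085,-.2732,[.134,.133,.132,.131,.130,.129,.128],f0,lim=8)
ctrl.hold(.1)
p,o=ctrl.current_position(),ctrl.current_ee_rot()
f=ctrl.grab_frame("wrist");save(f,0,"j_wrist")
print(ctrl.current_time(),ctrl.current_gripper_width())
```

```text
0.134 F lever-x -0.4 jaw -1.1 z -0.5 [ 0.5085 -0.2732  0.1339]
0.133 F lever-x -0.4 jaw -0.0 z -1.5 [ 0.5085 -0.2732  0.133 ]
0.132 F lever-x -0.2 jaw -0.9 z -0.7 [ 0.5085 -0.2732  0.132 ]
0.131 F lever-x -2.6 jaw 2.7 z 7.9 [ 0.5085 -0.2732  0.1319]
0.13 F lever-x -2.7 jaw 5.5 z 18.3 [ 0.5085 -0.2732  0.1319]
26.875 0.04069080948762755
```

View pics/j_wrist.png

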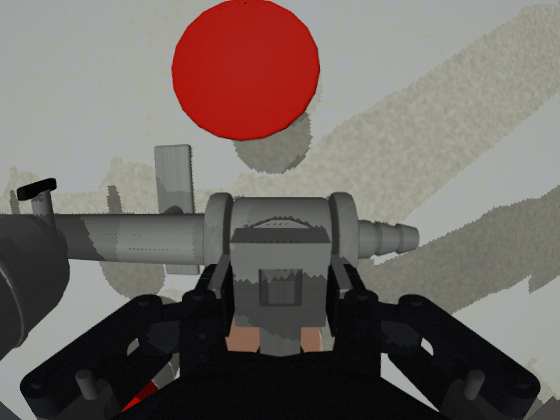

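Contact came at TCP z = 0.1319, against a predicted seat of 0.1317, and the stem shows inside the bore at (280,287). I'll release, retreat and check.

Run:
```python
from desc import *
Qt=quat(np.radians(132.45))
ctrl.move_linear([.5085,-.2732,.1316],Qt,feed=.03)
ctrl.grip(.08);ctrl.hold(.1)
ctrl.move_linear([.5085,-.2732,.18],Qt,feed=.1)
u=np.array([.738,.673])
ctrl.move_linear([*(np.array([.5085,-.2732])+.06*u),.25],Qt,feed=.2);ctrl.hold(.3)
p,o=ctrl.current_position(),ctrl.current_ee_rot()
f=ctrl.grab_frame("wrist");save(f,0,"k_wrist");np.savez("k_wrist.npz",p=p,o=o,**f)
W,C,px=wcloud(f,p,o)
d=(W[:,:2]-[.508,-.272])@np.array([[.7379,-.6749],[.6749,.7379]])
hub=(abs(d[:,0])<.02)&(abs(d[:,1])<.019)&(W[:,2]>.09)
k=hub&(np.maximum(abs(d[:,0]),abs(d[:,1]))>.012);print("hub top z",np.median(W[k,2]),"stem",np.median(W[hub&(np.abs(d).max(1)<.004),2]))
arm=(d[:,0]>.05)&(d[:,0]<.11)&(abs(d[:,1])<.01)&(W[:,2]>.09);print("arm top z",np.median(W[arm,2]), arm.sum())
t=(W[:,2]>.115)&(W[:,2]<.135)&(abs(d[:,1])<.03)&(d[:,0]>-.05)&(d[:,0]<.13);r=cv2.minAreaRect(W[t][:,:2].astype(np.float32));print(r,d[t].min(0),d[t].max(0))
print(ctrl.current_time())
g=ctrl.grab_frame("scene");save(g,0,"k_scene")
im=cv2.imread("pics/k_wrist.png");cv2.imwrite("pics/k_crop.png",cv2.resize(im[60:260,180:380],None,fx=3,fy=3,interpolation=cv2.INTER_CUBIC))
```

```text
hub top z 0.12656826839606372 stem 0.1305242054571366
arm top z 0.12554365618763735 1813
((0.5445464253425598, -0.23944677412509918), (0.13804112374782562, 0.04199027642607689), 42.28814697265625) [-0.02013893 -0.02156227] [0.11796246 0.02043608]
29.2833
```

View pics/k_crop.png

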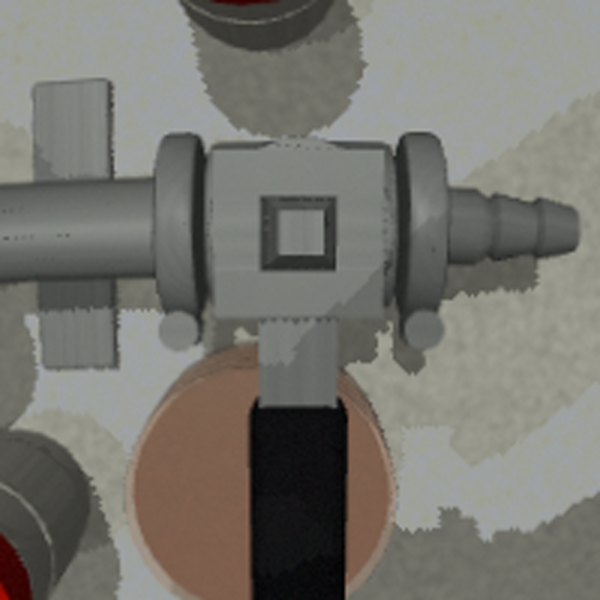

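View pics/k_scene.png

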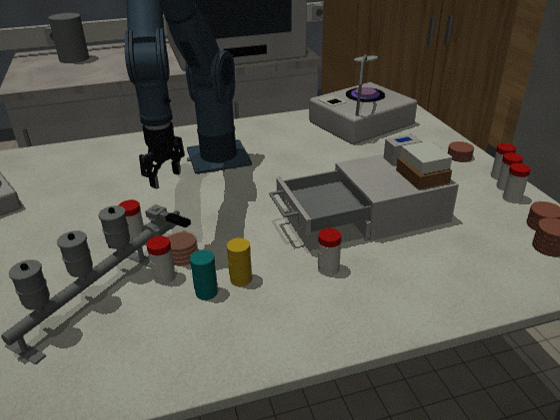

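The lever is seated: hub top 4 mm below the stem top as specified, arm level, heading 42.3°, over the dishes. Before handing in I'll check the drawers and jars.

Run:
```python
from workcell import ctrl
from h import *
for n in ("scene","side"):
    f=ctrl.grab_frame(n);save(f,0,"l_"+n);w,C,_=cloud(f);C=C.astype(int)
    # cab frame: handle start (0.5625,0.2485) is cab (-.380+..)
    ux=np.array([-.045,.999]);q=w[(w[:,0]>.49)&(w[:,0]<.65)&(w[:,1]>.02)&(w[:,1]<.3)]
    for lo,hi in ((.1,.12),(.045,.062)):
        s=q[(q[:,2]>lo)&(q[:,2]<hi)];print(n,lo,len(s),"min y",np.percentile(s[:,1],[1,5,20,50]).round(4))
    red=(C[:,0]>90)&(C[:,1]<50)&(C[:,2]<60)&(w[:,2]>.116)&(w[:,2]<.13)&(w[:,1]<.3)
    for c in ((.775,.155),(.667,-.283),(.452,-.348)):
        s=w[red&(np.hypot(w[:,0]-c[0],w[:,1]-c[1])<.05)]
        if len(s):print("cap",c,((s.min(0)+s.max(0))/2).round(3))
    im=cv2.imread(f"pics/l_{n}.png")
    cr=im[155:265,255:395] if n=="scene" else im[130:240,180:320]
    cv2.imwrite(f"pics/l_c_{n}.png",cv2.resize(cr,None,fx=4,fy=4,interpolation=cv2.INTER_CUBIC))
print(ctrl.current_force().round(1),ctrl.current_time())
```

```text
scene 0.1 285 min y [0.0646 0.0668 0.0707 0.0942]Traceback (most recent call last):
  File "<stdin>", line 8, in <module>
    return _quantile_unchecked(
        a, q, axis, out, overwrite_input, method, keepdims, weights)
    return _ureduce(a,
                    func=_quantile_ureduce_func,
    ...<5 lines>...
                    overwrite_input=overwrite_input,
                    method=method)
    r = func(a, **kwargs)
    result = _quantile(arr,
                       quantiles=q,
    ...<2 lines>...
                       out=out,
                       weights=wgt)
    slices_having_nans = np.isnan(arr[-1, ...])
                                  ~~~^^^^^^^^^
IndexError: index -1 is out of bounds for axis 0 with size 0
```

Run:
```python
from workcell import ctrl
from h import *
for n in ("scene","side"):
    f=ctrl.grab_frame(n);save(f,0,"m_"+n);w,C,_=cloud(f);C=C.astype(int)
    q=w[(w[:,0]>.49)&(w[:,0]<.65)&(w[:,1]>.02)&(w[:,1]<.3)]
    s=q[(q[:,2]>.105)&(q[:,2]<.12)&(q[:,1]<.085)];print(n,"handle y",s[:,1].mean().round(4),len(s))
    s=q[(q[:,2]>.02)&(q[:,2]<.065)];print("low pts",len(s),s.min(0).round(3) if len(s) else "")
    red=(C[:,0]>90)&(C[:,1]<50)&(C[:,2]<60)&(w[:,2]>.116)&(w[:,2]<.13)&(w[:,1]<.3)
    for c in ((.775,.155),(.667,-.283),(.452,-.348)):
        s=w[red&(np.hypot(w[:,0]-c[0],w[:,1]-c[1])<.05)]
        if len(s):print("cap",c,((s.min(0)+s.max(0))/2).round(3))
im=[cv2.resize(cv2.imread(f"pics/m_{n}.png")[a:a+110,b:b+140],(400,314),interpolation=cv2.INTER_CUBIC) for n,a,b in(("scene",155,255),("side",130,180))]
cv2.imwrite("pics/m_crop.png",cv2.hconcat(im));print(ctrl.current_time())
```

```text
scene handle y 0.0718 118
low pts 0 
cap (0.775, 0.155) [0.775 0.154 0.12 ]
cap (0.667, -0.283) [ 0.667 -0.283  0.12 ]
cap (0.452, -0.348) [ 0.457 -0.345  0.12 ]
side handle y 0.0671 124
low pts 0 
cap (0.775, 0.155) [0.78  0.144 0.12 ]
cap (0.667, -0.283) [ 0.664 -0.281  0.12 ]
cap (0.452, -0.348) [ 0.45  -0.351  0.12 ]
29.4833
```

View pics/m_crop.png

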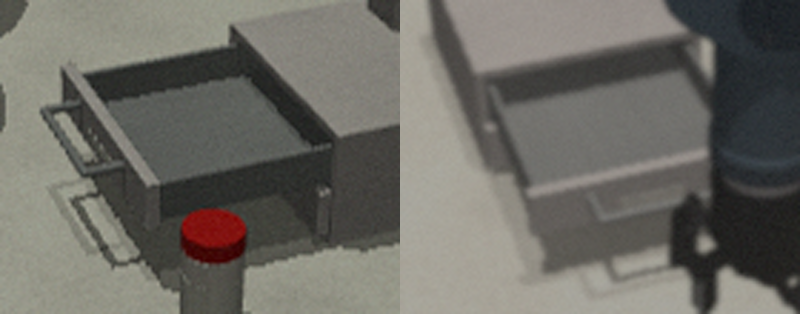

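The top drawer's handle moved 0.179–0.180 m, which matches the stop. The shape below it is only the handle's shadow, and the lower drawer is shut. All jars are upright and in place, so I'm handing in.

```bash
python3 -c "
from workcell import ctrl
ctrl.sign_off();print(ctrl.current_time())"
```

```text
the job is handed in; nothing more can be done
the job is handed in; nothing more can be done
```

The job was handed in at about 29.5 s of the 72 s; `sign_off` gives no verdict.

I moved the red-capped jar from in front of the drawer to (0.775, 0.155). Then I pulled the top drawer to its stop and gripped the lever by its hub. I fitted it on the stem across the pipe, pointing over the dishes and away from the jar beside the valve.

**Last checks:**
- **Lever:** the hub top reads 4 mm below the stem top, so it is fully down. Its heading is 42.3° against 42.4–42.5° for square across the pipe. It is released, with the arm clear.
- **Top drawer:** both cameras put its travel at about 0.179–0.180 m from a slightly open start. The pull force rose sharply there, so I take this as the stop.
- **Lower drawer:** it looks shut. No points showed in front of the cabinet at its handle height; the shape on the bench there is a shadow.
- **Jars:** all three stand upright. The two I left alone are within about 6 mm of where they were, which is measuring noise.
- **Dishes:** I checked these by eye only, and saw no movement.

**Disagreements:**
- **Between cameras:** the wrist camera and the fixed ones differed by 3 to 5 mm on the jar, handle and stem. For the fit I used the wrist view, corrected by where it saw the held lever.
- **Trained networks:** on the handle, the side-camera reading was about 25 mm off, so I used the depth data there.

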